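# Fasten the instrument case with its snap hook

## Task

Fasten the grey instrument case: fold the raised hasp fully down over the staple without slamming it, then clip the snap hook lying on the bench onto the staple by pressing its sprung gate in against the staple's upright bar. Draw the clip back and hold a gentle tug of about 8 N for half a second to feel that it is caught with its gate shut, then let go and leave it hanging from the staple. The clip in hand must never load the staple or case with more than 20 N, and the bottle, the pot and the slide box stay where they are.

Things in the scene. Friction and masses are not known exactly. Their poses are not given: they have to be found in the camera images.
- case: Fixed grey instrument case, 190 mm deep (its x), 290 wide (y), lid top 168 mm above the bench. Origin: centre of its underside; z up. The front face with staple and hasp is the plane x = -95 mm and looks to its -x; the fittings are centred at y = 0. A handle on the lid, 30 mm behind the middle, tops out at 184 mm.
- staple (a point): Where the upright outer bar of the staple is meant to be, 135 mm up; slotted screw holes let the staple sit up to 6 mm to either side (case y): find it by feel or sight. Steel U of 6 mm rod, upright and square to the face: level legs 14 mm above and below run 28 mm out to the bar (centre lines). Hasp shut, the hole behind the bar is 21 mm deep, 22 high. Axes: the case's.
- hasp_pin (a point): Middle of the hasp's hinge pin (lies along the case's y) at the lid's top front edge, 171 mm above the bench, 2.5 mm in front of the face. Axes as the case's.
- hasp (a joint): Angle of the hasp, rad: 0 = shut, hanging flat on the front over the staple (outer side 4 mm off the face); 1.57 = straight out; more = leaning up and back. Flap 56 mm wide, 66 long from the pin, 3 thick; its middle slot, 20 wide, 12 to 56 mm from the pin, takes the staple: press beside the slot. The stiff hinge stays where left, needing about 1 N at the lip.
- clip: Loose steel snap hook on a black plastic grip, 118 mm long, about 80 g, lying flat, z up. Origin on its underside below the centre of the bend; +x to the nose end, +y to the gate side. Hook of 7 mm round rod, centre line 3.5 mm above the underside: bend of 12.5 mm centre-line radius round the +x side, spine at y = -12.5 mm, nose end at x = -3.5, y = +12.5 mm; 18 mm clear inside.
- grip (a point): Middle of the clip's flat-sided plastic grip: clip x = -70 mm, 6 mm above the underside. The grip is 44 mm long (then a round end), 18 mm wide (y), 12 mm high; hold it here, across y. Axes as the clip's.
- bend (a point): Centre of the hook's bend, 3.5 mm above the clip's origin; axes as the clip's. When a 6 mm bar is seated in the bend, the bar's centre is about 6 mm to +x of this point.
- gate_pivot (a point): Pivot of the gate, at clip x = -42, y = +12.5 mm. The gate, a rod 5.6 mm thick, closes the side y = +12.5 from here to its free tip at x = -6 mm, 2 mm short of the nose end. It swings inward (to clip -y) only.
- gate (a joint): Angle of the sprung gate, rad: 0 = shut, 0.60 = fully in; springs shut. A bar pressing 28 mm from the pivot needs 3 N to start, about 6 N fully in. Pressed in 13 to 16 mm, the bar is past the nose; drawing the clip along its -x by about 20 mm then seats the bar in the bend and the gate snaps shut behind it.
- reagent: Bystander: amber bottle 38 mm across, 75 mm high, standing on the bench; origin at its base.
- pot: Bystander: clear specimen pot 48 mm across, 55 mm high; origin at its base.
- slides: Bystander: tray of glass slides on a blue box, 100 x 75 mm, 43 mm high; origin under its centre.
Mind the look-alikes: they are no part of the job. There is more than one size of the clip; the one meant has the size given above.

How it is judged (in metres and radians):
On the way, in this order (a step that is already met when the one before it is completed fails the run):
1. hasp folded down over the staple (within 0.1 rad) (value of joint hasp below 0.1 rad), for 0.2 s.
2. the staple's bar has pressed the gate in (value of joint gate above 0.25 rad and contact force between clip and case above 0.5 N and distance between bend and staple below 0.036 m), for 0.05 s.
3. bar in the bend, gate shut, held clip tugged with 5 to 12 N for 0.3 s (value of joint gate below 0.08 rad and x of staple in the frame of bend between -0.003 and 0.015 m and y of staple in the frame of bend between -0.01 and 0.01 m and contact force between the fingers and clip above 1 N and contact force between clip and case between 5 and 12 N), for 0.3 s.
At the end, for the whole second after the job is handed in: the hasp is flat over the staple (within 0.1 rad); the clip, let go, hangs from the staple, hook end up (within 0.9 rad of upright), gate shut (within 0.08 rad), the centre of its bend within 34 mm of the staple's meant place, at most gently swinging (under 0.15 m/s) (value of joint hasp below 0.1 rad and value of joint gate below 0.08 rad and distance between bend and staple below 0.034 m and height (world z) of clip below 0.15 m and angle between clip's own x axis and vertical below 0.9 rad and linear speed of clip below 0.15 m/s); the robot touches nothing.
It fails at once if the held clip loads the case, hasp or staple with more than 20 N (contact force between clip and case above 20 N and contact force between the fingers and clip above 0.5 N).
It fails at once if the hasp is slammed: the robot presses on the case, hasp or staple with more than 40 N (contact force between any of the arm, the fingers and case above 40 N).
It fails at once if a bystander is moved by more than 15 mm (distance of any of reagent, pot, slides from where it was at the start of the episode above 0.015 m).
It also fails if it takes over 72 s, if anything falls off the work surface, if the arm or the gripper's body presses on something with over 40 N, if the wrist force passes 120 N, or if a joint passes its speed limit or range.

## Robot

A 6-joint arm with a two-finger parallel gripper is mounted at the origin on the work surface. World frame = base frame: x ahead of the robot, y to its left, z up, the work surface at z = 0. Lengths are in mm, angles in rad, forces in N, time in s.
With the tool pointing down it reaches from about 275 to 825 mm from the base axis. Payload 5.2 kg.
Tool frame: the origin (TCP) lies at the very end of the fingers, on their centre line; the grasp point (between the pads) lies 19 mm behind it; z points along the fingers, y is the direction in which the jaws open and shut (so a half turn about z gives the same grasp; the last joint's range is limited). The gripper opens to 93 mm and grips with 3 to 60 N. Pads are 15 mm wide; open, the fingers measure 128 mm over their backs; the gripper's body (75 mm by 188 mm) begins 65 mm behind the grasp point.
Start: joints at [1.026, 0.259, 1.535, -0, 1.348, -0.203], TCP at [184.329, 518.196, 191.653] pointing down, gripper open.
Joint ranges: [-3.14, 3.14], [-0.91, 2.08], [0.19, 2.58], [-1.22, 4.36], [0.22, 2.71], [-3.12, 3.12]. Speed limits (rad/s): [2.57, 2.57, 3.14, 3.14, 3.14, 3.14].

## Interface

Orientations are given as [roll, pitch, yaw] about the fixed x, y, z axes, in that order (R = Rz(yaw) Ry(pitch) Rx(roll)).
In Python, from bench import robot gives the robot as it stands. The module is installed in compiled form; this text tells all that it offers. Calls block until the motion is done:
- robot.move_ptp(position, orientation): joint-space move of the TCP to a pose.
- robot.move_linear(position, ori=None, speed=150, f_stop=None): straight line of the TCP; ori=None keeps the orientation; speed is the mean speed in mm/s. With f_stop (N) it stops when the force on the tool has changed by that much, and returns True; else False.
- robot.move_j(angles): joint-space move.
- robot.move_gripper(opening): opening from 0.0 (shut) to 1.0 (fully open); the grip force is fixed at half the most; returns when the fingers have stopped.
- robot.sleep(seconds).
- robot.inverse_kinematics(position, orientation): joint angles nearest the present ones, or None.
- robot.get_image(name): name is "side" or "top"; returns a dict with "img" (384x512x3 uint8, blue, green, red), "fovy" (degrees; the focal length in pixels is half the picture's height over the tangent of half this angle, whatever the lens; pixels are square), "cx", "cy" (the principal point, pixels), "eye" and "orientation" of the camera in the world. Camera axes: x right, y down, z forward; pixel columns grow to the right and rows downward; lengths in mm; the calibration is good to about 2 mm. A picture is of the moment at which its call begins. There is no depth.
A pose or a line that the arm cannot do raises robot.MotionError and nothing moves.
- robot.hand_in(): hands the job in, once; it reports no verdict.
Readings, each from a call of its own:
- robot.current_t(): time.
- robot.current_qpos(): joint angles.
- robot.current_joint_vel(): joint speeds.
- robot.current_joint_efforts(): joint torques, N m.
- robot.current_tcp_pos(): TCP position.
- robot.current_eef_rot(): TCP orientation.
- robot.current_contact_force(): force on the tool from outside, world axes, zero at the start.
- robot.current_ft_torque(): the same for the moment, N m.
- robot.current_gripper_width(): opening from 0.0 (shut) to 1.0 (fully open).
Only numpy, scipy, OpenCV 4.12 (cv2) and the standard library are available. Lean on these libraries where they do the work, as an engineer would, in place of code of your own. Each camera call takes 0.05 s, during which the arm holds its last target.

## Working session

There is one attempt and no reset: what is moved stays moved. The work goes in short steps, each a Python script; the robot and the scene stay as the last script left them, time stands still between calls to the robot, and variables do not carry over. Pictures are saved under pics/ and viewed, and the job is handed in when it is done.

```bash
mkdir -p pics; python3 - <<'E'
from bench import robot
import cv2
for n in("side","top"):
    d=robot.get_image(n); cv2.imwrite(f"pics/{n}0.png",d["img"])
    print(n,{k:v for k,v in d.items() if k!="img"})
print(robot.current_t(),robot.current_eef_rot(),robot.current_tcp_pos())
E
```

```text
side {'fovy': 43.86888180430726, 'cx': 254.42944677646128, 'cy': 201.01279561919546, 'eye': array([   85.0569891 , -1111.68299765,   847.366974  ]), 'orientation': array([-2.12976142, -0.02004131, -0.45913929])}
top {'fovy': 44.10739596603717, 'cx': 257.6825787878957, 'cy': 190.13388085296236, 'eye': array([ 392.80895582,  -60.17038285, 1355.36791748]), 'orientation': array([-2.97050352,  0.00346151, -1.58619887])}
0.1 [-3.14000313e+00 -3.46664078e-04  2.79977881e+00] [184.03788946 517.74001127 190.92989328]
```

View pics/side0.png

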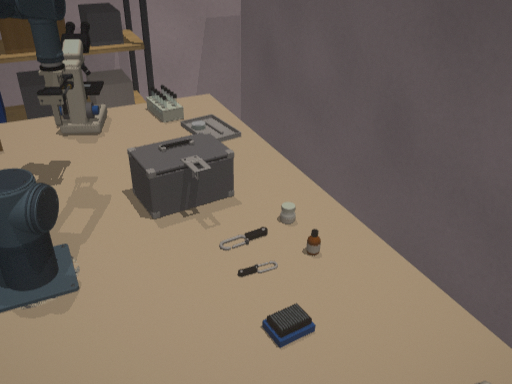

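View pics/top0.png

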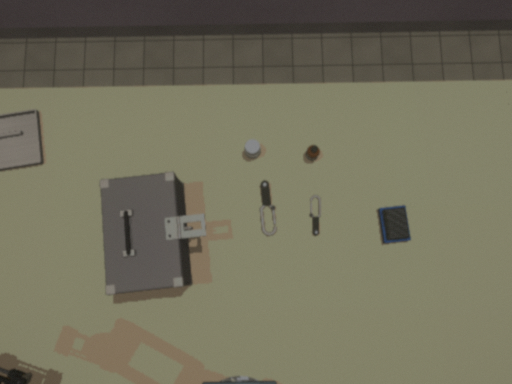

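The top view shows the case front facing image right, with the hasp at about (185,226). There are two clips, a large one at (267,208) and a small one at (315,215). The pot is at (253,148), the bottle at (313,153) and the slides at (395,224). Next I'll enlarge both views.

```bash
cat > h.py <<'E'
import numpy as np, cv2
from scipy.spatial.transform import Rotation as R
CAL={'side':(43.86888180430726,254.42944677646128,201.01279561919546,[85.0569891,-1111.68299765,847.366974],[-2.12976142,-0.02004131,-0.45913929]),
'top':(44.10739596603717,257.6825787878957,190.13388085296236,[392.80895582,-60.17038285,1355.36791748],[-2.97050352,0.00346151,-1.58619887])}
def ray(n,u,v):
    f,cx,cy,e,o=CAL[n]; F=192/np.tan(np.radians(f/2))
    return np.array(e),R.from_euler('xyz',o).apply([(u-cx)/F,(v-cy)/F,1])
def atz(n,u,v,z):
    e,d=ray(n,u,v); return e+d*(z-e[2])/d[2]
def proj(n,p):
    f,cx,cy,e,o=CAL[n]; F=192/np.tan(np.radians(f/2))
    c=R.from_euler('xyz',o).inv().apply(np.atleast_2d(p)-np.array(e)); return c[:,:2]/c[:,2:]*F+[cx,cy]
def tri(u1,u2):
    e1,d1=ray('side',*u1);e2,d2=ray('top',*u2)
    A=np.c_[d1,-d2];s=np.linalg.lstsq(A,e2-e1,rcond=None)[0]
    return (e1+d1*s[0]+e2+d2*s[1])/2,np.linalg.norm(e1+d1*s[0]-e2-d2*s[1])
def crop(src,x0,y0,x1,y1,k,out):
    im=cv2.imread(src)[y0:y1,x0:x1]; im=cv2.resize(im,None,fx=k,fy=k,interpolation=cv2.INTER_CUBIC)
    for x in range((x0+9)//10*10,x1,10): cv2.putText(im,str(x),((x-x0)*k,8),0,.3,(0,0,255)); cv2.line(im,((x-x0)*k,10),((x-x0)*k,16),(0,0,255))
    for y in range((y0+9)//10*10,y1,10): cv2.putText(im,str(y),(0,(y-y0)*k+4),0,.3,(0,0,255)); cv2.line(im,(20,(y-y0)*k),(26,(y-y0)*k),(0,0,255))
    cv2.imwrite(out,im)
E
python3 - <<'E'
from h import *
crop('pics/top0.png',90,165,220,300,5,'pics/c1.png')
crop('pics/top0.png',240,170,340,245,7,'pics/c2.png')
crop('pics/side0.png',120,125,245,220,6,'pics/c3.png')
crop('pics/side0.png',210,195,330,285,6,'pics/c4.png')
for a in [(265,182),(270,235),(315,196),(316,234)]: print(a,atz('top',*a,6))
E
```

```text
(265, 182) [649.57340441 -80.66102712   6.        ]
(270, 235) [496.02552535 -92.10664706   6.        ]
(315, 196) [ 606.19872917 -223.9929638     6.        ]
(316, 234) [ 496.81473983 -222.89817362    6.        ]
```

View pics/c1.png

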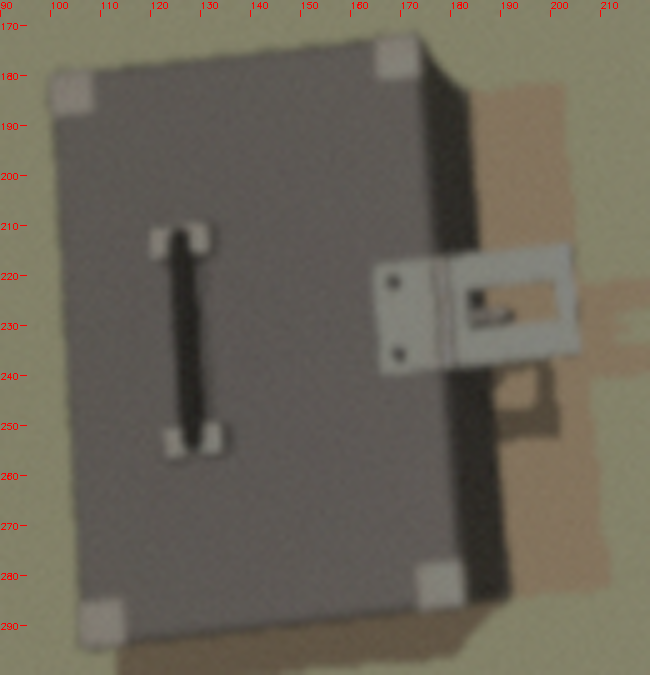

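View pics/c2.png

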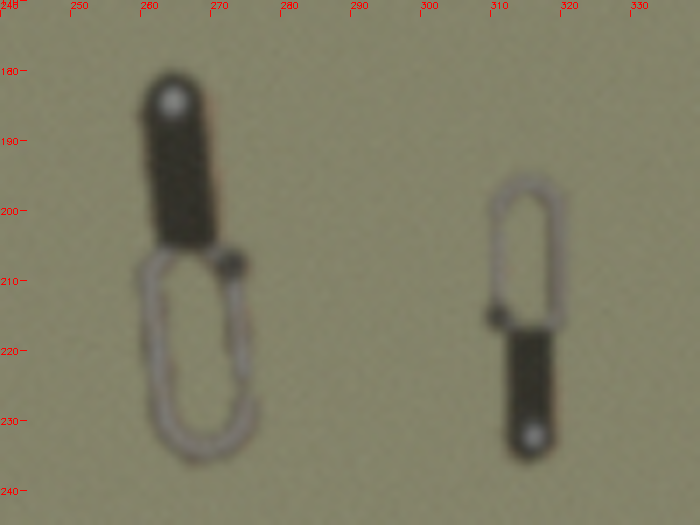

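View pics/c3.png

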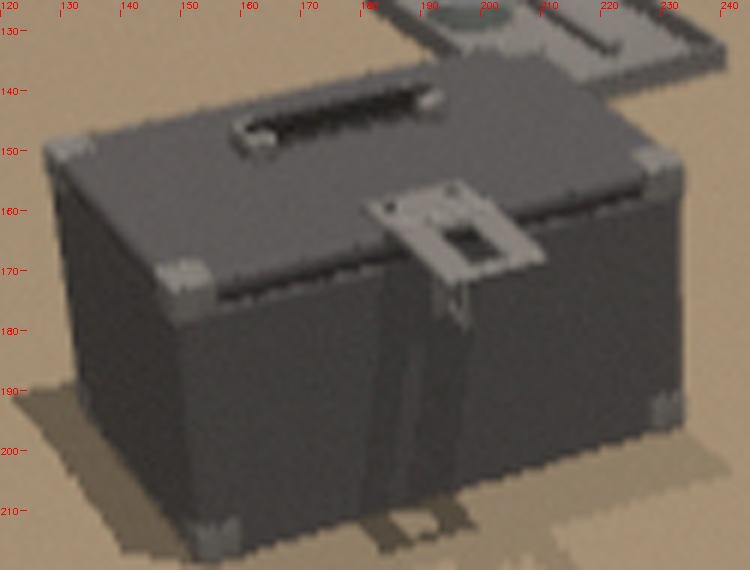

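View pics/c4.png

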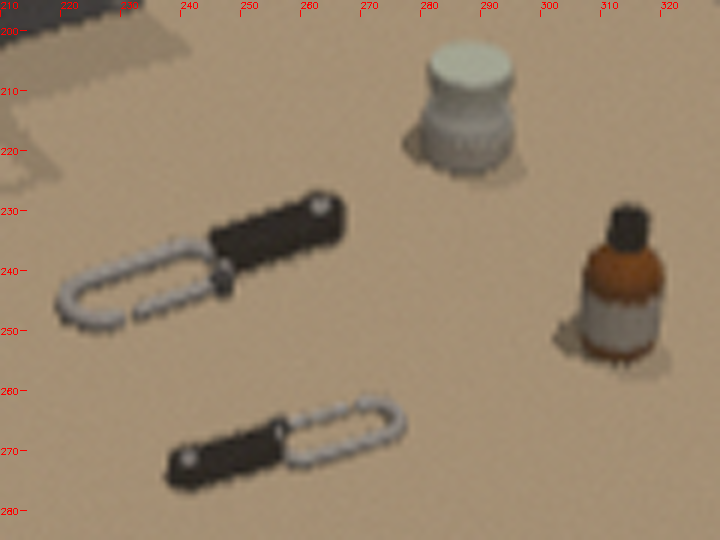

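The clip we want is the small one on the right: about 118 mm overall against 160 mm for the other. Its hook points to image up and its gate faces the case. Next I'll fit the case pose, hasp and clip numerically.

```bash
python3 - <<'E'
from h import *
from scipy.optimize import least_squares
# case corners local -> pixels ; case x->world +y, case y -> world -x
C=[('top',(-95,145,168),(182.5,286.5)),('top',(-95,-145,168),(173,171.5)),('top',(95,-145,168),(99.5,179)),('top',(95,145,168),(106,295)),
('top',(-95,145,0),(191,284)),('top',(-95,-145,0),(183.5,183.5)),
('side',(-95,145,168),(148,171)),('side',(-95,-145,168),(233.3,151)),('side',(-95,145,0),(152,217.5)),('side',(-95,-145,0),(233.5,196))]
def w(p,q): return R.from_euler('z',p[2]).apply(q)+[p[0],p[1],0]
f=lambda p:np.concatenate([(proj(n,w(p,q))[0]-u) for n,q,u in C])
s=least_squares(f,[450,300,1.57],loss='soft_l1',x_scale=[100,100,1]);p=s.x
print(p,np.round(f(p).reshape(-1,2),1))
print('staple',w(p,[-123,0,135]),'bar axes')
for y in(-6,0,6): print(y,[proj(n,w(p,[-123,y,z])).round(1) for n in('side','top') for z in (149,121)])
print('pin',w(p,[-97.5,0,171]))
for th in (1.4,1.57,1.75,1.9,2.1):
  print(th,[proj(n,w(p,[-97.5-66*np.sin(th),y,171-66*np.cos(th)]))[0].round(1) for n in('top','side') for y in(28,-28)])
a=atz('top',315,195.2,3.5);b=atz('top',315.5,235.8,6)
print(a,b,np.linalg.norm(a-b))
for n,u in(('side',(277,264)),('side',(237,274)),('top',(315,217)),('top',(315.8,236)),('top',(312,217)),('top',(318.5,217))): print(n,u,atz(n,*u,6))
E
```

```text
[497.36103762 237.66891304   1.66222621] [[-0.2 -0.4]
 [ 0.2 -0.2]
 [-0.4  0.1]
 [-1.  -0.5]
 [ 0.9  0.3]
 [ 0.1 -0.1]
 [-0.8  1.3]
 [-0.2  0.1]
 [ 0.5  2. ]
 [-0.2 -0.4]]
staple [508.59125223 115.18265961 135.        ] bar axes
-6 [array([[198.1, 170. ]]), array([[198.5, 178. ]]), array([[189.7, 224.7]]), array([[191.2, 225.7]])]
0 [array([[196.3, 170.4]]), array([[196.7, 178.4]]), array([[189.9, 227. ]]), array([[191.4, 228. ]])]
6 [array([[194.5, 170.9]]), array([[194.9, 178.9]]), array([[190.1, 229.4]]), array([[191.6, 230.3]])]
pin [506.263037   140.57615117 171.        ]
1.4 [array([205.8, 236. ]), array([203.9, 214. ]), array([193.4, 175. ]), array([210.3, 170.6])]
1.57 [array([205.7, 235.6]), array([203.7, 213.4]), array([193.3, 171.8]), array([210.3, 167.4])]
1.75 [array([204.7, 235.3]), array([202.8, 212.9]), array([193. , 168.1]), array([210. , 163.8])]
1.9 [array([203.3, 235.1]), array([201.3, 212.5]), array([192.5, 164.9]), array([209.6, 160.6])]
2.1 [array([200.4, 235. ]), array([198.5, 212.2]), array([191.5, 160.5]), array([208.6, 156.3])]
[ 608.93277469 -224.3806678     3.5       ] [ 491.73169263 -221.29291511    6.        ] 117.26840091423348
side (277, 264) [ 608.12312268 -231.88983896    6.        ]
side (237, 274) [ 491.09364406 -223.36245832    6.        ]
top (315, 217) [ 545.40360443 -221.80450182    6.        ]
top (315.8, 236) [ 491.15150147 -222.12413709    6.        ]
top (312, 217) [ 545.53911942 -213.22858634    6.        ]
top (318.5, 217) [ 545.24551114 -231.8092594     6.        ]
```

```bash
cat >> h.py <<'E'
CP=[497.361,237.669,1.66223]
def cw(q): return R.from_euler('z',CP[2]).apply(q)+[CP[0],CP[1],0]
E
python3 - <<'E'
from h import *
from bench import robot
for y in(0.0914,0.0914-np.pi):
  print(y,robot.inverse_kinematics(list(cw([-97.5-50-17.5,-22,230])),[np.pi,0,y]))
  print(robot.inverse_kinematics([523,-223,2],[np.pi,0,y-.12]))
E
```

```text
0.0914 [-6.66752308e-02  2.16873098e-01  1.49557434e+00 -4.44089210e-16
  1.42914521e+00  1.41272110e+00]
[-5.99178332e-01  4.83495435e-01  1.71544816e+00 -4.44089210e-16
  9.42649058e-01  1.00021799e+00]
-3.050192653589793 [-0.06667523  0.2168731   1.49557434  0.          1.42914521 -1.72887156]
[-0.59917833  0.48349543  1.71544816  0.          0.94264906 -2.14137466]
```

```bash
python3 - <<'E'
from h import *
from bench import robot
YW=0.0914; O=[np.pi,0,YW]; r=50
def P(th,lift=0):
    out=r*np.sin(th)+1.5*np.cos(th); z=171-r*np.cos(th)+1.5*np.sin(th)
    return list(cw([-97.5-out-17.5,-22,z+lift]))
p=robot.current_tcp_pos(); robot.move_linear([p[0],p[1],290],speed=250)
robot.move_gripper(0.0)
robot.move_ptp(P(1.57,60),O)
print(robot.current_t(),robot.current_gripper_width(),robot.current_contact_force())
print(robot.move_linear(P(1.57,-2),speed=60,f_stop=4),robot.current_tcp_pos(),P(1.57),robot.current_contact_force())
d=robot.get_image("side");cv2.imwrite("pics/s1.png",d["img"]);print(robot.current_t())
crop('pics/s1.png',130,80,270,220,5,'pics/s1c.png')
E
```

```text
4.1333 0.0023804183057627055 [-0.02936913  0.83190285 -0.94419707]
False [534.68532329  75.35408155 170.93034904] [np.float64(534.3347543531418), np.float64(75.36579473121984), np.float64(172.4601831888611)] [ 0.43141232 -0.17498526 -0.20059693]
5.3667
```

View pics/s1c.png

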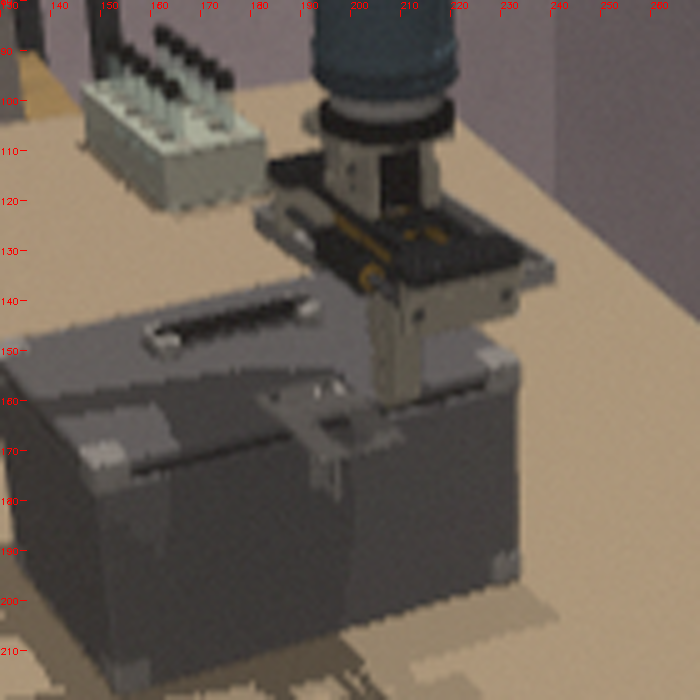

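```bash
python3 - <<'E'
from h import *
from bench import robot
p=robot.current_tcp_pos();print(p,robot.current_qpos(),robot.current_contact_force())
for n in('side','top'):
  d=robot.get_image(n);cv2.imwrite(f"pics/{n}2.png",d["img"]); print(n,d['eye'],d['orientation'],proj(n,p),proj(n,cw([-163.5,-22,171])))
crop('pics/side2.png',150,100,250,200,7,'pics/s2c.png')
crop('pics/top2.png',130,170,240,270,7,'pics/t2c.png')
E
```

```text
[534.70668942  75.33405498 170.97584922] [-6.66642087e-02  2.54858187e-01  1.59199518e+00 -3.66331810e-05
  1.29370351e+00  1.41274301e+00] [ 0.36517519 -0.67795318 -0.14748402]
side [   85.0569891  -1111.68299765   847.366974  ] [-2.12976142 -0.02004131 -0.45913929] [[208.86456443 168.05860934]] [[208.51701032 167.86494369]]
top [ 392.80895582  -60.17038285 1355.36791748] [-2.97050352  0.00346151 -1.58619887] [[204.54566728 215.5844506 ]] [[203.93658155 215.79424845]]
```

View pics/s2c.png

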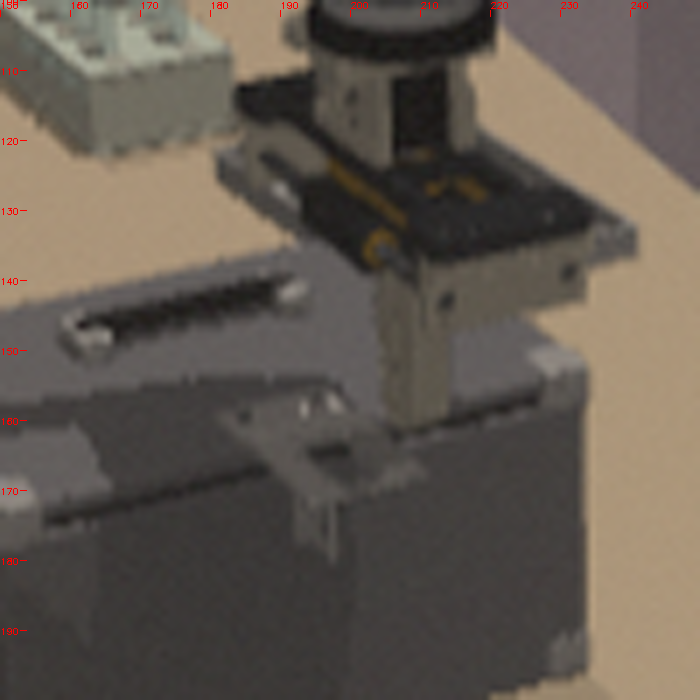

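View pics/t2c.png

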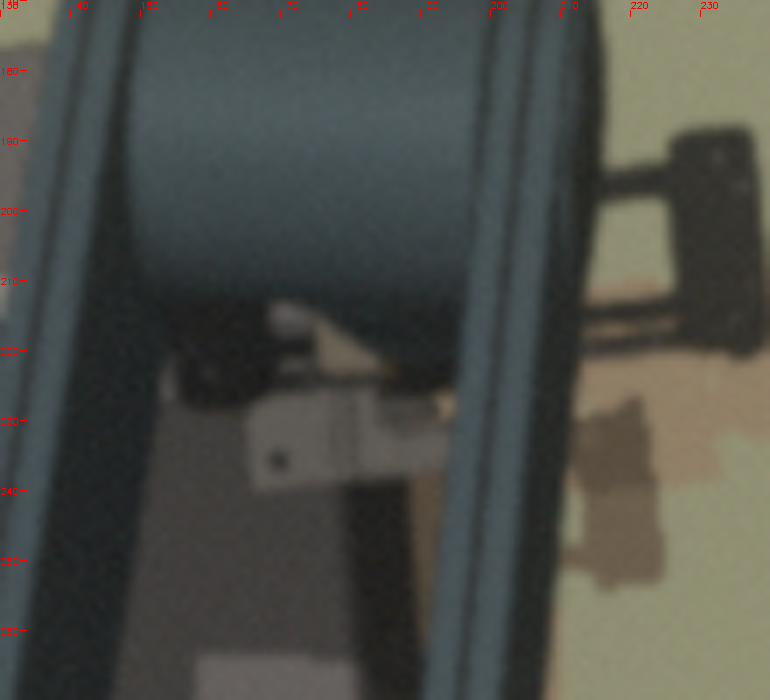

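```bash
python3 - <<'E'
from h import *
for n in('side','top'): print(proj(n,[184.04,517.74,190.9]),proj(n,[184.04,517.74,210]))
crop('pics/side0.png',0,30,130,230,4,'pics/s0g.png')
# finger bottom in s2: measure
for y in (171,185,200): print(y,proj('side',[534.7,75.3,y]))
for d in (10,20,30,40): print(d,proj('side',cw([-165+d,-22,171])))
E
```

```text
[[ 63.813331   126.64772692]] [[ 62.7255192 121.374884 ]]
[[ 14.57436697 366.12442709]] [[ 10.36156652 367.74406354]]
171 [[208.86645034 168.05680816]]
185 [[208.72257333 163.90278021]]
200 [[208.5667419  159.40360354]]
10 [[207.23513916 166.70460118]]
20 [[205.74092123 165.35204359]]
30 [[204.26148208 164.01286366]]
40 [[202.79660352 162.6868639 ]]
```

View pics/s0g.png

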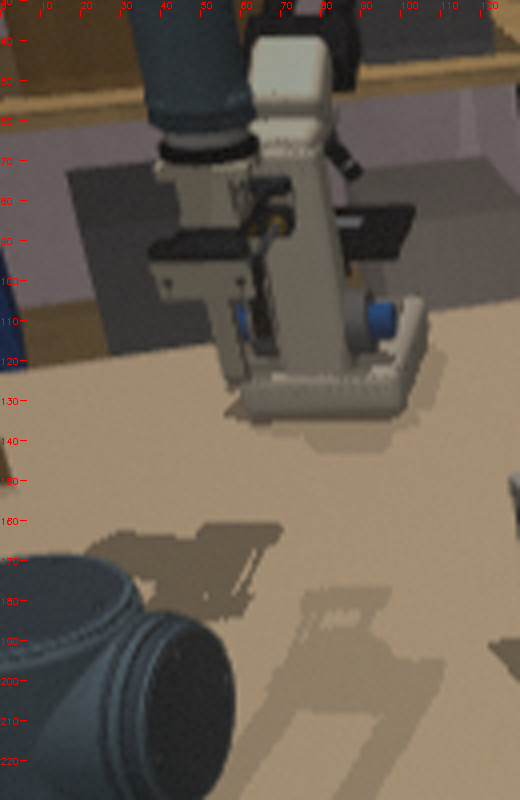

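```bash
python3 - <<'E'
from h import *
im=cv2.imread('pics/side2.png'); im=np.clip(im.astype(float)*1.8,0,255).astype(np.uint8); cv2.imwrite('pics/s2b.png',im)
crop('pics/s2b.png',180,135,230,185,12,'pics/s2d.png')
E
```

```text
(no output)
```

View pics/s2d.png

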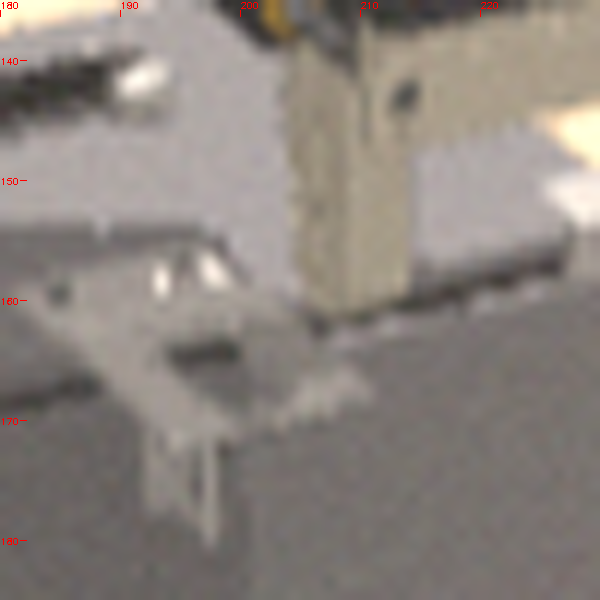

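```bash
python3 - <<'E'
from h import *
from bench import robot
p=robot.current_tcp_pos()
print(robot.move_linear([p[0],p[1],p[2]-14],speed=50,f_stop=3),robot.current_tcp_pos(),robot.current_contact_force())
d=robot.get_image("side");cv2.imwrite("pics/s3.png",np.clip(d["img"]*1.6,0,255));print(robot.current_t())
crop('pics/s3.png',170,125,240,195,9,'pics/s3c.png')
E
```

```text
False [534.21817095  75.39728989 156.3110826 ] [ 0.19732612 -0.47666612 -0.56440361]
5.9417[ WARN:0@1.347] global loadsave.cpp:1063 imwrite_ Unsupported depth image for selected encoder is fallbacked to CV_8U.
```

View pics/s3c.png

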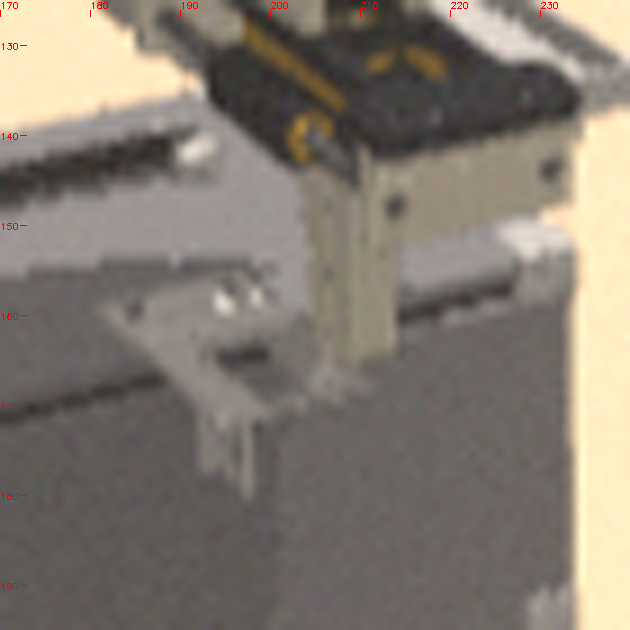

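```bash
python3 - <<'E'
from h import *
from bench import robot
p=robot.current_tcp_pos()
for k in range(6):
  s=robot.move_linear([534.2,75.4,p[2]-3*(k+1)],speed=40,f_stop=3);print(s,robot.current_tcp_pos()[2],robot.current_contact_force())
d=robot.get_image("side");cv2.imwrite("pics/s4.png",np.clip(d["img"]*1.6,0,255).astype(np.uint8));print(robot.current_t())
crop('pics/s4.png',170,125,240,195,9,'pics/s4c.png')
E
```

```text
False 153.51752963723297 [-0.04260191 -0.2716034   0.31942906]
False 150.46322245407774 [-0.54017796  0.52488791  0.392713  ]
False 147.41011179887346 [-0.21138006 -0.2032985  -0.25154817]
False 144.42769811976314 [ 0.81767047  0.31535983 -0.62655706]
False 141.40963959336347 [ 0.04137998 -0.06147868  0.11273766]
False 138.4179387466384 [-0.12661664 -0.03628452 -0.35011781]
7.4917
```

View pics/s4c.png

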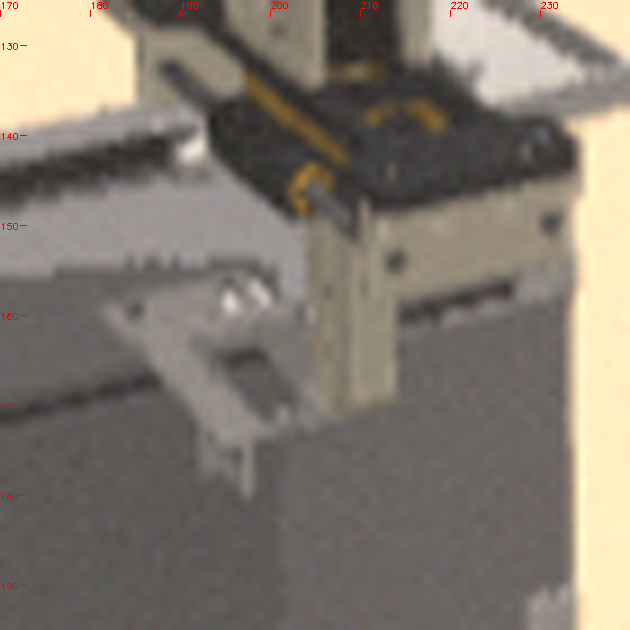

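```bash
python3 - <<'E'
from h import *
from bench import robot
O=[np.pi,0,0.0914]
for th in np.linspace(1.35,0.2,9):
    r=44+6*(th-.2)/1.15
    out=r*np.sin(th)+1.5*np.cos(th); z=171-r*np.cos(th)+1.5*np.sin(th)
    s=robot.move_linear(list(cw([-97.5-out-17.5,-22,z-25])),O,speed=70,f_stop=8)
    p=robot.current_tcp_pos();print(round(th,2),s,p.round(1),robot.current_contact_force().round(1))
    if s: break
d=robot.get_image("side");cv2.imwrite("pics/s5.png",np.clip(d["img"]*1.6,0,255).astype(np.uint8));print(robot.current_t())
crop('pics/s5.png',170,125,240,195,9,'pics/s5c.png')
E
```

```text
1.35 False [534.1  76.3 136.4] [0.  0.3 0.1]
1.21 False [533.5  79.  129.2] [ 0.2 -0.3  0.4]
1.06 False [533.2  82.5 123.1] [-1.3  0.7 -0.7]
0.92 False [532.9  86.8 117.8] [-0.6 -0.3  0.1]
0.78 False [532.5  91.7 113.1] [-0.6 -0.  -0.2]
0.63 False [532.1  97.1 109.2] [ 0.2 -0.2 -0.3]
0.49 False [531.6 103.  106.3] [-0.4  0.7 -0.3]
0.34 False [531.1 109.2 104.2] [-0.2 -0.1  0.7]
0.2 False [530.6 115.4 103.1] [-0.   0.9 -0.1]
9.7917
```

View pics/s5c.png

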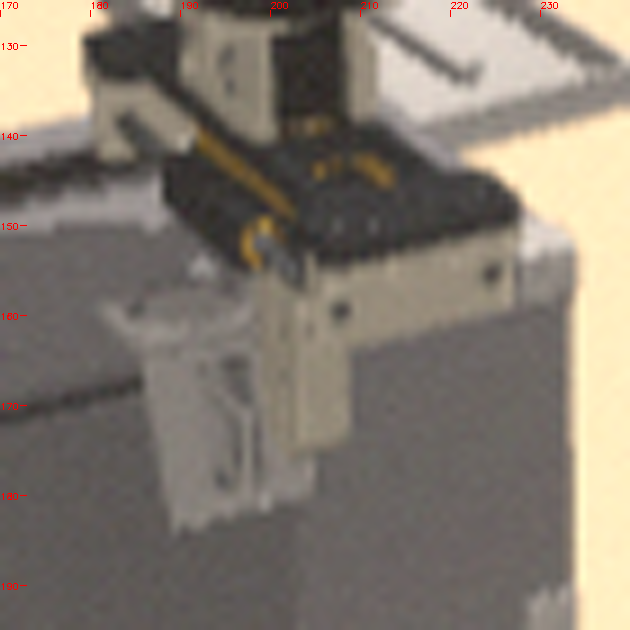

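```bash
python3 - <<'E'
from h import *
from bench import robot
p=robot.current_tcp_pos()
ax=np.array([np.cos(CP[2]),np.sin(CP[2]),0])
s=robot.move_linear(list(p+ax*25),speed=20,f_stop=6)
q=robot.current_tcp_pos();print(s,q,(q-p)@ax,robot.current_contact_force(),robot.current_t())
d=robot.get_image("side");cv2.imwrite("pics/s6.png",np.clip(d["img"]*1.6,0,255).astype(np.uint8))
robot.move_linear(list(q-ax*30),speed=120)
robot.move_linear(list(q-ax*30+[0,0,110]),speed=250)
robot.move_ptp([480,-150,190],[np.pi,0,-0.03])
robot.move_gripper(0.5)
for n in('side','top'):
  d=robot.get_image(n);cv2.imwrite(f"pics/{n}7.png",np.clip(d["img"]*1.6,0,255).astype(np.uint8))
print(robot.current_t(),robot.current_tcp_pos())
crop('pics/s6.png',170,125,240,195,5,'pics/s6c.png')
crop('pics/side7.png',170,135,230,195,10,'pics/s7c.png')
crop('pics/top7.png',150,190,220,260,10,'pics/t7c.png')
E
```

```text
True [529.74142511 123.42716506 102.78214663] 8.163989132878605 [-0.00348624 -1.9888732   2.07073345] 10.4333
13.45 [ 480.000812   -150.0561617   190.00677013]
```

View pics/s6c.png

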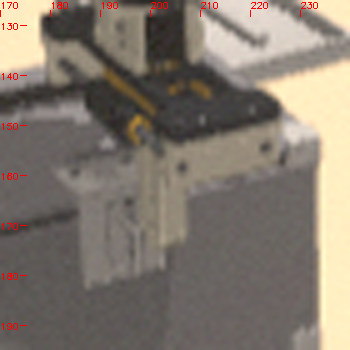

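View pics/s7c.png

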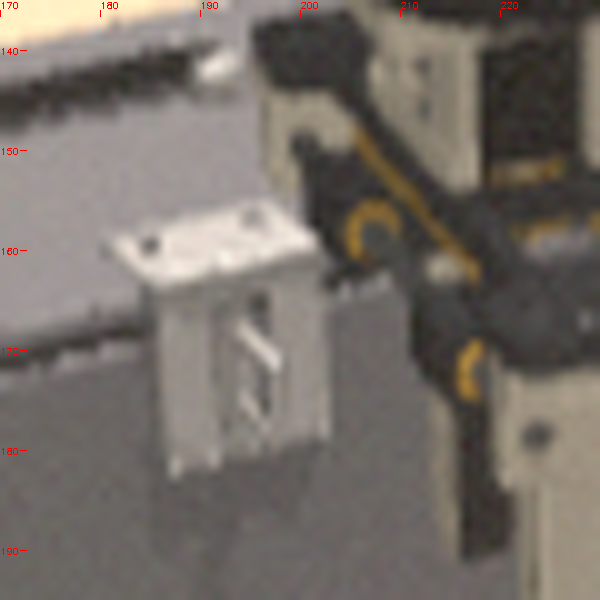

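View pics/t7c.png

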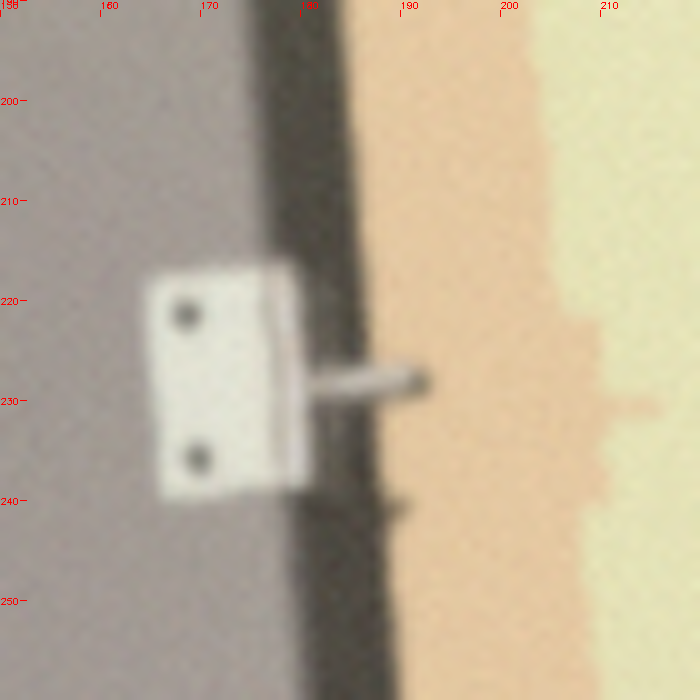

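View pics/side7.png

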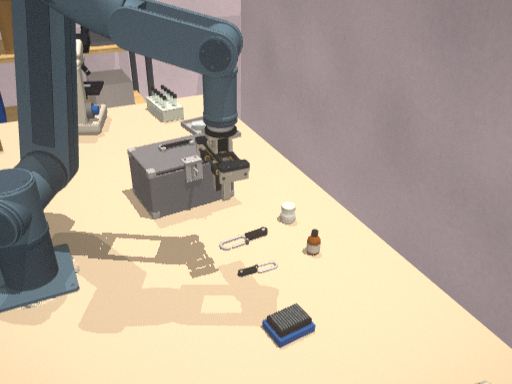

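The hasp hangs flat in the side crop, with its lip at (188,182)–(202,178). It stopped at the expected depth within 0.5 mm. The staple's upper leg end is at (191.5,227.8) in the top view. The closed fingertips sit about 25 mm higher than the TCP reading, so I'll measure that offset by touching the bench at the openings I'll use.

```bash
python3 - <<'E'
from h import *
from bench import robot
print(proj('top',cw([-97.5,0,173])),proj('side',cw([-97.5,0,173])),proj('side',[cw([-99,28,105]),cw([-99,-28,105])]),proj('top',[cw([-99,28,171]),cw([-99,-28,171])]))
for s in((191.2,227.8),(191.5,227.7)):
  p=atz('top',*s,149);print(p,R.from_euler('z',-CP[2]).apply(p-[CP[0],CP[1],0]))
robot.move_gripper(0.2);print(robot.current_gripper_width())
robot.move_linear([480,-150,30],speed=200)
s=robot.move_linear([480,-150,-40],speed=35,f_stop=4);print(s,robot.current_tcp_pos(),robot.current_contact_force(),robot.current_t())
robot.move_linear([480,-150,15],speed=100)
robot.move_gripper(0.33);print(robot.current_gripper_width())
s=robot.move_linear([480,-150,-40],speed=35,f_stop=4);print(s,robot.current_tcp_pos(),robot.current_contact_force(),robot.current_t())
robot.move_linear([480,-150,30],speed=150)
E
```

```text
[[178.31418663 227.21624038]] [[192.33872306 160.12223908]] [[185.43954285 181.78550384]
 [201.62839782 177.46786518]] [[179.92723503 238.3766763 ]
 [178.17172223 216.16555739]]
[506.5587841  111.76528135 149.        ] [-126.2176162     2.33644251  149.        ]
[506.802041   111.00232179 149.        ] [-126.99959966    2.16386477  149.        ]
0.20175758902884
True [ 479.87019377 -149.92051416  -26.7268374 ] [-1.92262720e+00 -3.64548848e-04  5.29470573e+00] 16.5167
0.32798885439199493
True [ 479.82705432 -149.91685744  -26.7172674 ] [-0.21078087 -0.17965819  6.9642382 ] 18.6667
```

The fingertips are at TCP z + 26.6 mm, the same at both openings. I'll apply that offset and pick up the clip.

```bash
python3 - <<'E'
from h import *
from bench import robot
yw=-0.03; O=[np.pi,0,yw]
g=[529,-223.2]
robot.move_gripper(0.42)
robot.move_ptp([*g,20],O)
s=robot.move_linear([*g,-25.2],speed=60,f_stop=5);print(s,robot.current_tcp_pos())
robot.move_gripper(0.0);print('w',robot.current_gripper_width()*93,robot.current_t())
robot.move_linear([*g,60],speed=120)
robot.sleep(0.2);print('w',robot.current_gripper_width()*93,robot.current_contact_force())
B=cw([-123,1.5,135]); psi=.231
def tcp(bx,by,gx=-64): 
    v=R.from_euler('z',psi).apply([gx-bx,-by,0]); return [B[0]+v[0],B[1]+v[1],106.5]
robot.move_ptp(tcp(-14,55),[np.pi,0,psi])
robot.sleep(.2);print(robot.current_tcp_pos(),tcp(-14,55),robot.current_contact_force(),robot.current_t())
for n in('side','top'):
  d=robot.get_image(n);cv2.imwrite(f"pics/{n}8.png",np.clip(d["img"]*1.6,0,255).astype(np.uint8))
crop('pics/side8.png',140,125,240,220,7,'pics/s8c.png')
crop('pics/top8.png',150,190,260,270,7,'pics/t8c.png')
E
```

```text
False [ 529.25527616 -223.39870211  -25.05264022]
w 17.627369104856665 21.4333
w 17.51457360998783 [ 0.62362074  0.09578621 -1.53347413]
[471.45137428  48.93893584 106.18032646] [np.float64(471.01835658562845), np.float64(50.059189608896844), 106.5] [0.42254013 0.06932977 0.40941598] 23.7833
```

View pics/s8c.png

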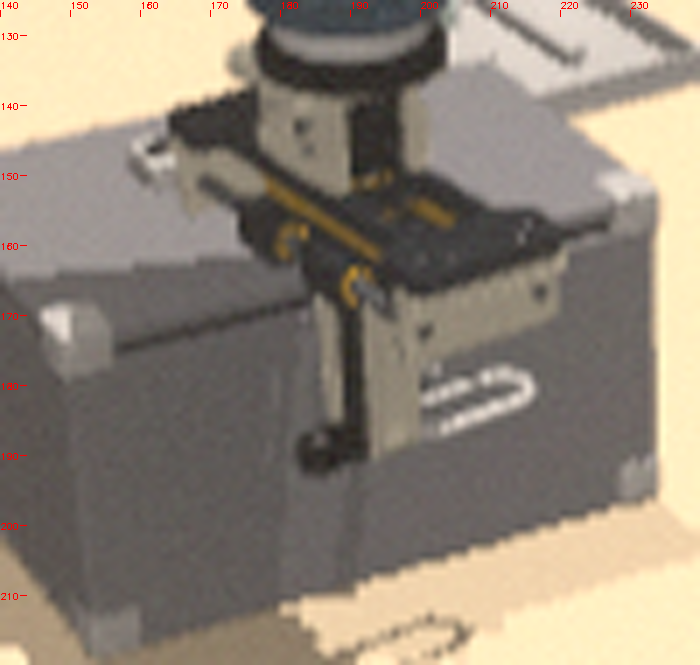

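View pics/t8c.png

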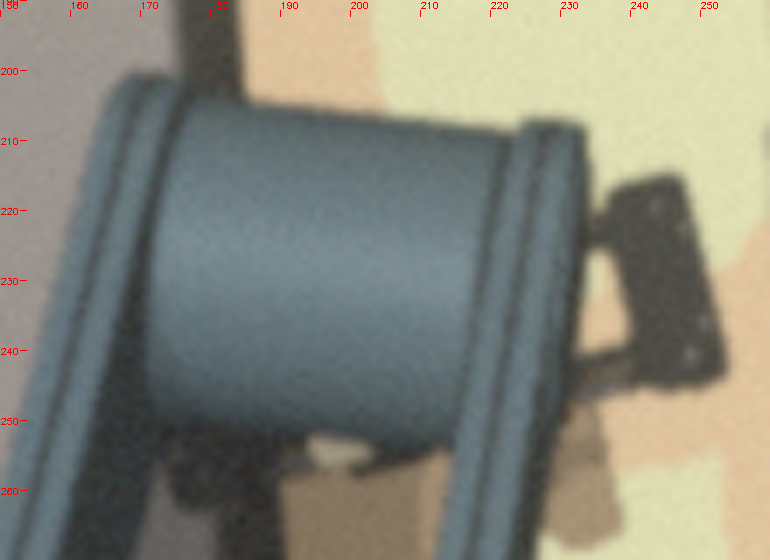

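```bash
python3 - <<'E'
from h import *
from bench import robot
t=robot.current_tcp_pos();rt=robot.current_eef_rot();print(t,rt)
psi=rt[2]
def clip(x,y,gx=-64,dz=2): 
    return R.from_euler('z',psi).apply([x-gx,y,0])+t+[0,0,26.6+dz]
im=cv2.imread('pics/side8.png')
for gx,c in((-64,(0,0,255)),):
  for x,y in [(16,0),(0,16),(0,-16),(-40,15),(-40,-16),(-102,0),(0,9),(0,-9)]:
    print(x,y,proj('side',clip(x,y,gx)).round(1))
k=8;im=cv2.resize(im[165:200,175:230],None,fx=12,fy=12,interpolation=cv2.INTER_CUBIC)
th=np.linspace(-np.pi/2,np.pi/2,20)
pts=[(-42,-12.5)]+[(12.5*np.cos(a),12.5*np.sin(a)) for a in th]+[(-42,12.5)]
q=np.array([proj('side',clip(*p))[0] for p in pts])
cv2.polylines(im,[((q-[175,165]+.5)*12).astype(int)],False,(0,0,255),1)
cv2.imwrite('pics/ov.png',im)
E
```

```text
[471.25134434  49.2186074  106.19949628] [-3.14147726e+00  4.78646601e-04  2.29379145e-01]
16 0 [[214.6 178.8]]
0 16 [[207.3 178.3]]
0 -16 [[213.4 182.5]]
-40 15 [[196.4 182.4]]
-40 -16 [[202.3 186.6]]
-102 0 [[181.4 190.9]]
0 9 [[208.6 179.2]]
0 -9 [[212.  181.6]]
```

View pics/ov.png

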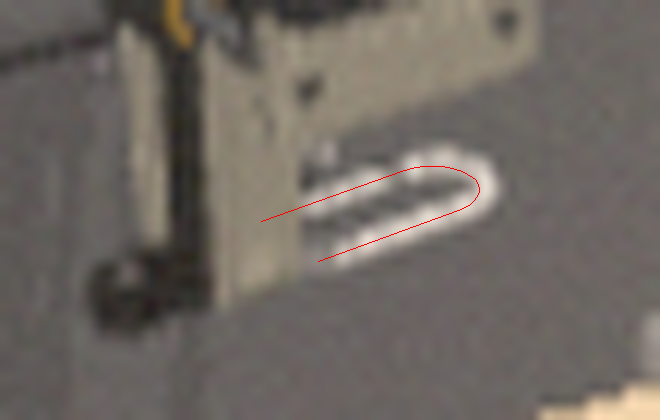

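The clip is held level, and the overlay agrees with the picture to about 1 px, the same bias as the case. Now I'll press the gate against the bar.

```bash
cat >> h.py <<'E'
psi=.231
def tcp(bx,by,gx=-64,z=106.5,B=(507.1,115.04)):
    v=R.from_euler('z',psi).apply([gx-bx,-by,0]); return [B[0]+v[0],B[1]+v[1],z]
def inv(t,gx=-64,B=(507.1,115.04)):
    v=R.from_euler('z',-psi).apply([t[0]-B[0],t[1]-B[1],0]); return gx-v[0],-v[1]
def incl(f): return R.from_euler('z',-psi).apply(f)
E
python3 - <<'E'
from h import *
from bench import robot
print(cw([-123,1.5,135]))
O=[np.pi,0,psi]
robot.move_linear(tcp(-14,27),O,speed=60); robot.sleep(.15)
f0=robot.current_contact_force();print(inv(robot.current_tcp_pos()),f0)
s=robot.move_linear(tcp(-14,10),speed=15,f_stop=3);f=robot.current_contact_force()
print(s,inv(robot.current_tcp_pos()),incl(f-f0),robot.current_t())
d=robot.get_image('side');cv2.imwrite("pics/s9.png",np.clip(d["img"]*1.6,0,255).astype(np.uint8))
crop('pics/s9.png',170,145,230,200,10,'pics/s9c.png')
E
```

```text
[507.09794395 115.04582959 135.        ]
(np.float64(-14.070713751635175), np.float64(27.136459037037643)) [ 0.22263242 -0.59225699 -1.53274087]
True (np.float64(-13.786724575436104), np.float64(18.42195792303766)) [ 0.68322522 -2.2360884   2.06478194] 25.3417
```

View pics/s9c.png

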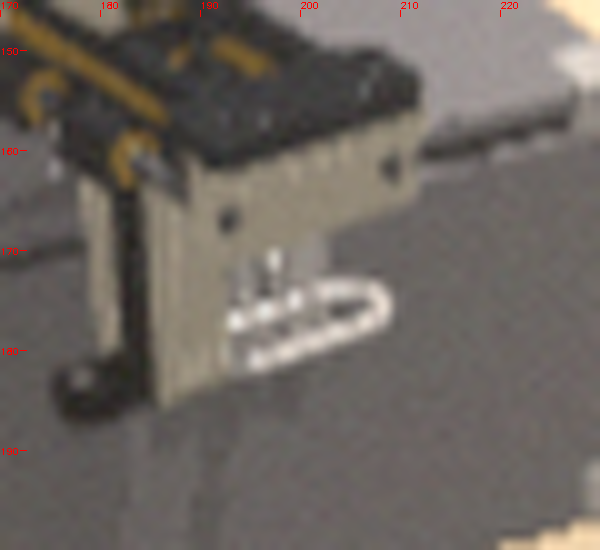

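Contact came at by = 18.4 mm against 18.3 expected. In the crop, the bar at (197,171) meets the gate short of the nose gap at about (199.5,174). I'll carry on pressing it in.

```bash
python3 - <<'E'
from h import *
from bench import robot
for by in (12,8,5.5,4):
  s=robot.move_linear(tcp(-14,by),speed=25,f_stop=9);f=robot.current_contact_force()
  print(by,s,np.round(inv(robot.current_tcp_pos()),2),incl(f).round(1),robot.current_tcp_pos()[2],robot.current_gripper_width()*93,robot.current_t())
  if s: break
robot.sleep(.15);print(np.round(inv(robot.current_tcp_pos()),2),incl(robot.current_contact_force()))
d=robot.get_image('side');cv2.imwrite("pics/s10.png",np.clip(d["img"]*1.6,0,255).astype(np.uint8))
crop('pics/s10.png',170,145,230,200,10,'pics/s10c.png')
E
```

```text
12 False [-13.92  12.09] [ 0.1 -3.9 -0.4] 106.41957151320221 17.62537481035806 25.7917
8 False [-14.26   8.34] [ 0.9 -4.8 -0.4] 106.49732294089543 17.553045681011938 26.1
5.5 False [-14.08   5.94] [ 0.6 -5.4 -0.9] 106.49299708423632 17.699542020384637 26.35
4 False [-14.01   4.52] [-0.3 -5.  -0.8] 106.47327372367943 17.473422666230306 26.6
[-13.96   4.52] [-0.62336088 -5.24359629 -0.08485654]
```

View pics/s10c.png

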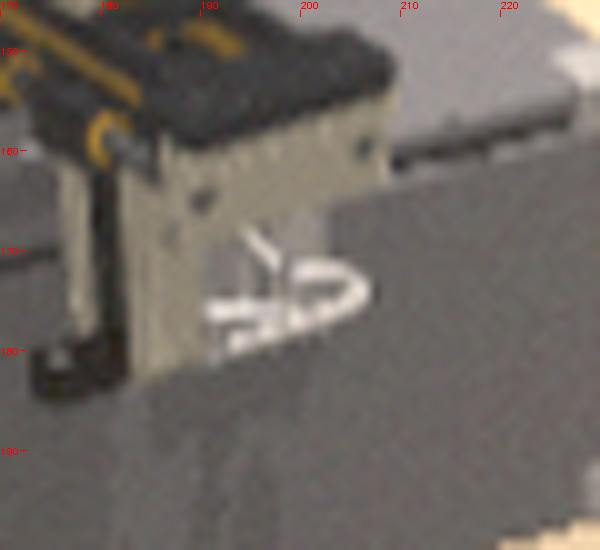

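```bash
python3 - <<'E'
from h import *
from bench import robot
robot.move_linear(tcp(-14,2.5),speed=25,f_stop=9)
def rep(l,s):
  print(l,s,np.round(inv(robot.current_tcp_pos()),2),incl(robot.current_contact_force()).round(1),robot.current_tcp_pos()[2],robot.current_gripper_width()*93,robot.current_t())
for bx,by in((-9,2.5),(-4,2.5),(0,1.5),(2,.5)):
  s=robot.move_linear(tcp(bx,by),speed=25,f_stop=9);rep(bx,s)
  if s: break
robot.sleep(.1);rep('rest',0)
d=robot.get_image('side');cv2.imwrite("pics/s11.png",np.clip(d["img"]*1.6,0,255).astype(np.uint8))
crop('pics/s11.png',170,145,230,200,10,'pics/s11c.png')
E
```

```text
-9 False [-7.71  2.2 ] [-4.4 -2.9  1.7] 106.11131294860432 17.62114594507096 27.4
-4 False [-4.18  1.86] [-1.1  0.9 -0.1] 106.53398791746908 17.3406031956152 27.75
0 False [0.09 1.28] [ 0.   0.4 -2. ] 106.52468652564909 18.012052543694402 28.0667
2 False [2.11 0.4 ] [ 0.1  0.2 -0.4] 106.49400145368202 17.66273051844329 28.3167
rest 0 [1.96 0.47] [ 0.5  1.6 -0.2] 106.52629717131865 17.493681144703316 28.4167
```

View pics/s11c.png

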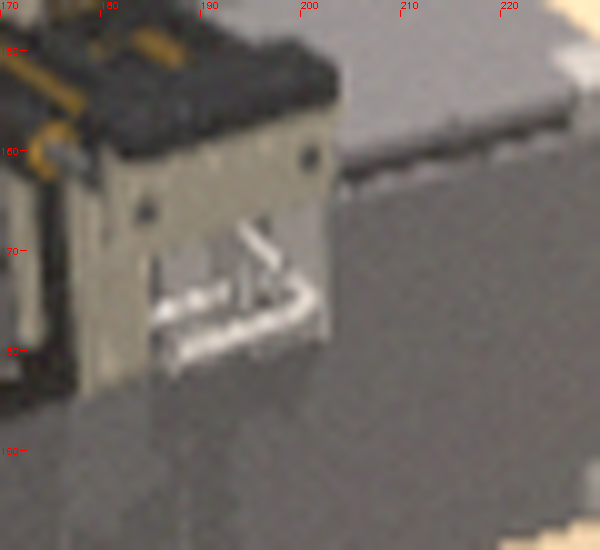

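The force fell away and the gate has snapped shut behind the bar. Next is the tug.

```bash
python3 - <<'E'
from h import *
from bench import robot
import time
def F(n=4):
  a=[]
  for _ in range(n): a.append(incl(robot.current_contact_force())); robot.sleep(.01)
  return np.mean(a,0)
f0=F();print(f0)
s=robot.move_linear(tcp(14,0),speed=8,f_stop=6)
bx,by=inv(robot.current_tcp_pos());f=F();print(s,bx,by,f,robot.current_t())
c=bx; log=[]
for k in range(8):
  e=8.2-(f[0]-f0[0])
  if abs(e)>1.2: c+=np.clip(e*.08,-.3,.3); robot.move_linear(tcp(c,by),speed=5)
  else: robot.sleep(.1)
  f=F();log.append((round(robot.current_t(),2),round(c,2),(f-f0).round(1)))
for l in log:print(*l)
print(inv(robot.current_tcp_pos()),robot.current_gripper_width()*93)
E
```

```text
[ 0.18105276 -0.11568936 -0.54887967]
True 6.004752433766853 0.537779407432732 [ 1.82168626 -0.47096984  0.81873557] 29.375
29.66 6.3 [ 1.4 -0.1  1.3]
29.94 6.6 [3.  0.2 0.5]
30.23 6.9 [4.7 0.3 0.6]
30.51 7.18 [ 5.6 -0.   0. ]
30.79 7.39 [ 6.1  0.5 -0.1]
31.07 7.55 [ 6.5  0.3 -0.2]
31.36 7.69 [7.2 0.5 0.1]
31.49 7.69 [ 6.7 -0.1 -0.4]
(np.float64(6.304651786714928), np.float64(0.704361209316984)) 17.619089816666705
```

```bash
python3 - <<'E'
from h import *
from bench import robot
c,by=7.69,0.54
for k in range(3):
  c+=.13; robot.move_linear(tcp(c,by),speed=5)
for k in range(10):
  robot.sleep(.08);print(round(robot.current_t(),2),incl(robot.current_contact_force()).round(1))
d=robot.get_image('side');cv2.imwrite("pics/s12.png",np.clip(d["img"]*1.6,0,255).astype(np.uint8))
crop('pics/s12.png',160,145,220,200,10,'pics/s12c.png')
print(inv(robot.current_tcp_pos()))
E
```

```text
32.33 [ 8.1  0.6 -0.7]
32.41 [ 7.9 -0.  -1.1]
32.49 [ 8.1  0.2 -0.3]
32.58 [ 7.   0.2 -0.9]
32.66 [ 7.   0.7 -1.1]
32.74 [ 7.9 -0.1  0.2]
32.83 [ 8.1  0.4 -0.9]
32.91 [8.  0.1 0.5]
32.99 [ 8.2  0.1 -0.6]
33.08 [ 8.3 -0.1 -1.4]
(np.float64(6.343104622434524), np.float64(0.742520891898134))
```

View pics/s12c.png

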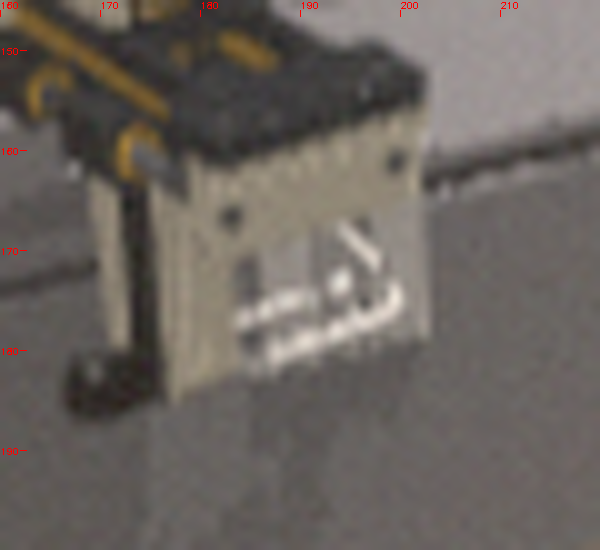

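The tug held at about 8 N, ranging 7.0–8.3 N over 0.8 s. Next I'll ease off, lower the hook towards the lower leg, and release with a narrow opening.

```bash
python3 - <<'E'
from h import *
from bench import robot
robot.move_linear(tcp(4.5,.5),speed=20)
s=robot.move_linear(tcp(4.5,.5,z=99),speed=20,f_stop=3);p=robot.current_tcp_pos();print(s,p,robot.current_contact_force())
robot.move_gripper(0.32);print(robot.current_gripper_width(),robot.current_contact_force())
robot.move_linear([p[0],p[1],p[2]+110],speed=120)
robot.move_linear([p[0]-60,p[1]-110,p[2]+130],speed=200)
robot.sleep(.5)
for n in('side','top'):
  d=robot.get_image(n);cv2.imwrite(f"pics/{n}13.png",np.clip(d["img"]*1.6,0,255).astype(np.uint8))
print(robot.current_t(),robot.current_contact_force())
crop('pics/side13.png',165,140,235,220,8,'pics/s13c.png')
crop('pics/top13.png',150,190,230,260,8,'pics/t13c.png')
E
```

```text
False [440.30168906  98.82730638  98.87596491] [-0.2526963  -0.07290368 -0.72837997]
0.3213948217841801 [ 1.73031588 -0.61290317  0.22180439]
36.8917 [-0.75946399  0.20960191  0.08051108]
```

View pics/s13c.png

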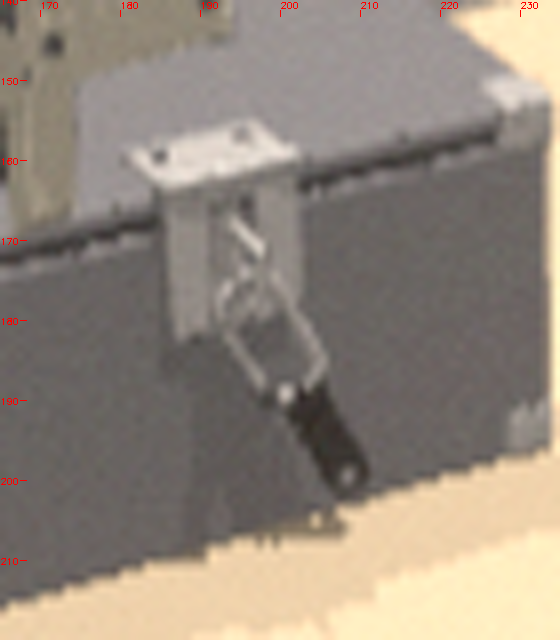

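View pics/side13.png

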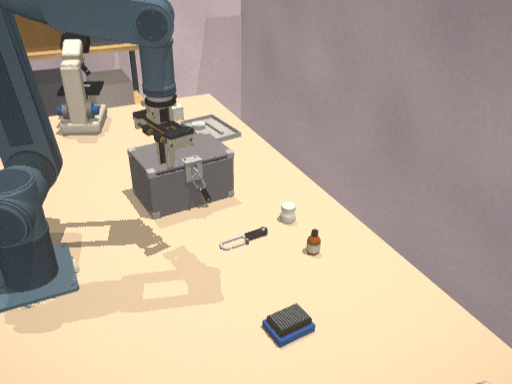

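View pics/t13c.png

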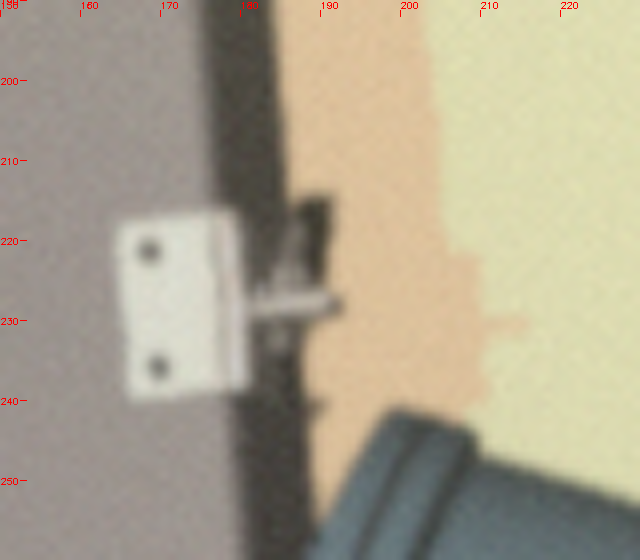

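The clip is hanging, tail at (207,200), but probably still swinging. I'll wait and look again.

```bash
python3 - <<'E'
from h import *
from bench import robot
ims=[]
for w in (2.5,.25,2.5,.25,2.5,.25):
  robot.sleep(w);d=robot.get_image('side');im=np.clip(d["img"]*1.6,0,255).astype(np.uint8)
  ims.append(cv2.resize(im[155:210,175:220],None,fx=5.5,fy=5.5,interpolation=cv2.INTER_CUBIC))
print(robot.current_t())
cv2.imwrite('pics/m.png',np.vstack([np.hstack(ims[0:5:2]),np.hstack(ims[1::2])])[:600])
E
```

```text
45.4417
```

View pics/m.png

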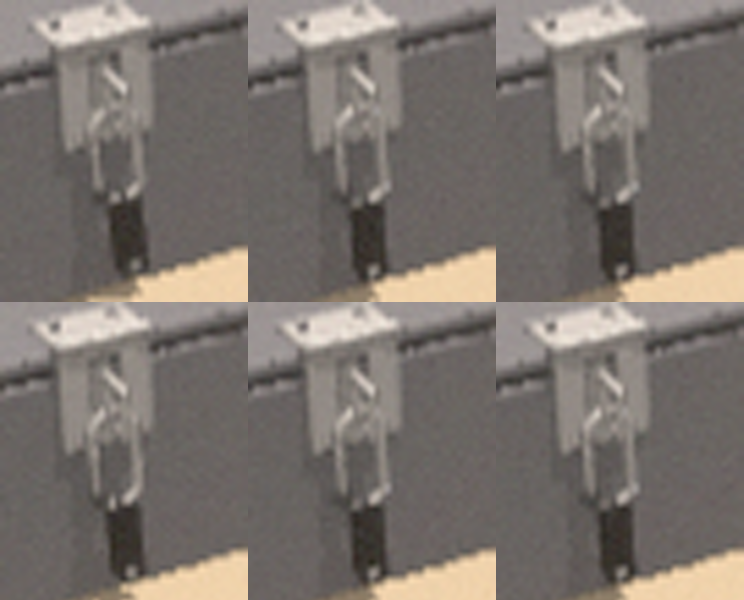

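The clip is hanging upright and at rest: the last four frames are the same. The gate line is unbroken, the hasp is flat and the arm is clear.

```bash
python3 - <<'E'
from bench import robot
print(robot.current_contact_force(),robot.current_joint_vel().round(3)); print(robot.hand_in(),robot.current_t())
E
```

```text
[-0.15925819 -0.60610626  0.55994891] [-0.001 -0.001  0.001  0.001  0.     0.001]
the job is handed in; nothing more can be done
the job is handed in; nothing more can be done
```

I folded the hasp shut, clipped the small (118 mm) snap hook onto the staple, tugged it, let go and handed in with about 45 s on the clock. `hand_in()` gives no verdict, so what follows rests on my own readings.

- **Hasp:** I folded it down with the closed fingers, using a 6 N contact stop for the last push. It stopped within about 0.5 mm of the shut position I expected, and it looks flat in the last pictures.
- **Gate:** The bar touched the gate 18.4 mm from the clip's centre line (18.3 expected) and took about 5 N to press in. The force fell away when I drew the clip back, which is the gate snapping shut.
- **Tug:** I held 7.0–8.3 N for about 0.8 s with the bar about 6 mm into the bend. My tool-force readings after each move stayed below 10 N, though I did not log them continuously.
- **Release:** The clip hung upright and still in the last four frames, with its gate line unbroken and the hasp flat. The arm was clear with no force on it beyond noise.
- **Bystanders:** The bottle, pot and slide box look unmoved in the side view after release. I checked this by eye only.

**Disagreements:**
- The fingertips sat about 26.6 mm above the reported TCP. I measured this by touching the bench and corrected for it.
- The side camera was about 1 px off from my fitted poses.
- When I lowered the hook before release, I felt no contact with the lower leg, so it dropped a little and swung before settling.

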